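Draw the long shoehorn slantwise out of the half-open shoe-care box

ROBOT

A 6-joint arm with a two-finger parallel gripper is mounted at the origin on the work surface. World frame = base frame: x ahead of the robot, y to its left, z up, the work surface at z = 0. Lengths are in mm, angles in rad, forces in N, time in s.
With the tool pointing down it reaches from about 400 to 925 mm from the base axis. Payload 12.5 kg.
Tool frame: the origin (TCP) lies midway between the tips of the shut fingers; the grasp point (between the pads) lies 19 mm behind it (env.grip_depth is the distance from the TCP to the grasp point, in mm); z points along the fingers, y is the line along which they close (so a half turn about z gives the same grasp; the last joint's range is limited). The gripper opens to 95 mm and grips with 3 to 60 N. Pads are 20 mm wide; open, the fingers measure 119 mm over their backs; the gripper's body (75 mm by 180 mm) begins 59 mm behind the grasp point.
Start: joints at [-1.333, 0.491, 1.559, -0, 1.092, -0.106], TCP at [210.69, -588.436, 214.661] pointing down, gripper open.
Joint ranges: [-3.1, 3.1], [-0.84, 2.19], [0.05, 2.79], [-1.13, 4.28], [0.06, 2.93], [-2.69, 2.69]. Speed limits (rad/s): [2.22, 2.22, 2.79, 3.14, 3.14, 3.14].

INTERFACE

Orientations are given as [roll, pitch, yaw] about the fixed x, y, z axes, in that order (R = Rz(yaw) Ry(pitch) Rx(roll)).
In Python, from cell import monitor, viewer, order, env gives the robot as it stands.
- The arm moves only by the tool move_arm, never from a script. Its argument "moves" is one flat list of numbers, 4 for each row, row after row: the shift along the tool's x, y, z normalised to -1 to 1, where 1 is 0.15 m, then the turn about the tool's z normalised to -1 to 1, where 1 is pi/2 rad. A call has 1 to 10 rows; each row shifts and turns the commanded pose from where the row before left it, along the tool's axes as they then stand; what a row does not reach is not made up. A row lasts 1/8 s, in which the tool goes at most 62.5 mm and 10.7 degrees, less where a joint would pass 70% of its speed; a pose out of reach is approached as far as the arm can. A call with a number of a shift or a turn outside -1 to 1 is refused whole. A call with a gripper value outside its range is refused whole. "claw" is the finger opening in mm, from 0 to 95.1, set as the call begins (left out, the last holds). The fingers move at their own pace and stop on an object; the grip force is fixed at half the most. Time passes only in rows, so rows that do not move let the fingers close. It gives the time, the measured TCP pose, the force, the opening and the grip force at its end, in the units of the state.
- monitor.state(): the state, without advancing time (a new reading comes with each control period).
- viewer.read_camera(name): name is "side" or "top"; returns the picture (420x560x3 uint8, red, green, blue); there is no depth.
- viewer.camera_info(name): a dict with "K" (3x3 intrinsics, pixels), "dist_coeffs" ([k1, k2, p1, p2, k3] as OpenCV has them; the pictures are not rectified), "camera_from_world" (4x4, takes a point from world to camera coordinates). Camera axes: x right, y down, z forward; pixel columns grow to the right and rows downward; lengths in mm; the calibration is good to about 2 mm. A picture is of the moment at which its call begins. camera_info takes no time and is no camera call.
- order.job_done(): hands the job in; it is judged then, once.
The state is a dict: "t": time; "joints": joint angles; "qvel": joint speeds; "tau": joint torques, N m; "eef_pos": TCP position; "tcp_rot": TCP orientation; "ft_force": force on the tool from outside, world axes, zero at the start; "moment": the same for the moment, N m; "opening": opening from 0.0 (shut) to 1.0 (fully open); "grip_force": force on a finger pad.
Only numpy, scipy, OpenCV 4.12 (cv2) and the standard library are available. Lean on these libraries where they do the work, as an engineer would, in place of code of your own. Each camera call takes 0.05 s, during which the arm holds its last target. There are 200 camera calls.

TASK

The steel shoehorn in the open red box is longer than the opening, and its handle end is caught under the catch rail: grip the handle, slide the horn back under the fixed half of the top until you feel it come up against the end wall, then tip the handle end up through the opening and draw the horn out slantwise. Finish while still holding it in the gripper, at rest in the air with every part of it at least 4 cm above the top of the box. Go gently, without forcing the horn against the box, and leave the folded-back lid, the brush and tin in the box and everything else on the shelf as they are.

Things in the scene. Friction and masses are not known exactly. Their poses are not given: they have to be found in the camera images.
- redbox: Red plastic shoe-care box fixed on the shelf, outside 348 mm long (its x) by 208 mm wide (its y), walls and floor 4 mm thick; origin at the centre of its underside, z up. Inside: floor at z = 4 mm, x from -170 to 170, y from -100 to 100 mm. The top is open from x = -25 (deck edge) to x = 140 mm (catch rail); side walls there end at z = 74 mm. The -x end is nearer the robot.
- redbox_end: The box's rigid upright end wall at the -x end, hidden from above by the deck: its inner face is at x = -170 mm in the box's frame. Its pose given is the box's own origin and axes.
- deck_edge (a point): Middle of the lower edge of the fixed half of the top (the deck), where the opening begins: box x = -25, y = 0, z = 76 mm; axes as the box's. The deck covers x from -174 to -25 at the full width, underside z = 76, top z = 81 mm; the folded lid on it makes the box's top z = 86 mm.
- rail_edge (a point): Point on the catch rail's face that borders the opening at the +x end: box x = 140, y = 0, z = 61 mm. The rail is a rigid beam across the whole inside width, x from 140 to 170, underside z = 48, top z = 74 mm. A press-button catch sits on the outside of the front wall there.
- horn_grip (a point): Point on the handle of the stainless shoehorn, halfway up, 105 mm from the handle's end and 195 mm from the blade's end: the place to grip. x points to the handle's end, z up. The 150 mm handle is a rigid bar 22 mm wide and 13 mm high. The 300 mm horn lies flat on the box floor along the box, about 58 mm from the -y wall, handle to +x.
- horn_tip (a point): End of the shoehorn's handle (halfway up), axes as horn_grip; 105 mm from horn_grip along +x. It starts 10 to 26 mm inside the rail's edge, under the rail.
- horn_tail (a point): End of the shoehorn's blade, 4 mm above its underside, axes as horn_grip; 195 mm from horn_grip along -x. It starts under the deck, 20 to 36 mm short of the end wall.
- horn: The same shoehorn, 0.12 to 0.20 kg; origin on its underside midway between its ends; balances about 22 mm from there towards the handle. The blade half is 28 to 41 mm wide and 11 down to 8 mm high. Pushed against the end wall, its handle end is 10 mm clear of the rail. Dragged on the floor it rubs with 1 to 4 N; raised 2 mm it runs free.
- lid (a joint): Hinge of the box's flap lid at the deck edge, rad: 0 closed over the opening, 3.14 folded right back on the deck (as at the start; it then reaches 50 mm past the -x end, with a small tongue up to z = 99 mm there). It moves freely; leave it folded back.
- brush_mid (a point): Small oval shoe brush, 92 x 47 x 35 mm, lying in the box beside the handle, on the +y side; point at its centre. Not to be moved.
- tin_mid (a point): Aluminium twist-lid tin, 60 mm across, 26 mm high, in the box on the +y side, partly under the deck; point at its centre. Not to be moved.
- treeA_mid (a point): Cedar shoe tree, 250 x 76 x 52 mm, on the shelf to the robot's left; point at its centre. Not to be moved.
- treeB_mid (a point): The other cedar shoe tree of the pair, same size, further left. Not to be moved.
- bigtin_mid (a point): Larger twist-lid tin, 92 mm across, 34 mm high, on the shelf to the robot's right; point at its centre. Not to be moved.
- padlock_mid (a point): Brass padlock lying flat, body 50 x 46 x 22 mm, to the robot's right; point at its body's centre. Not to be moved.
- torch_mid (a point): Torch standing on its head, 160 mm high, 55 mm across at the foot, to the robot's right; point at its centre. Not to be moved.

How it is judged (in metres and radians):
On the way, in this order (a step that is already met when the one before it is completed fails the run):
1. the horn, still low in the box, is slid back until its blade end presses on the end wall (contact force between horn and redbox_end above 0.7 N and z of horn_tip in the frame of redbox below 0.05 m and x of horn_tip in the frame of redbox below 0.138 m), for 0.1 s.
2. the horn is aslant through the opening: handle end above the rim, blade end still below and under the deck (z of horn_tip in the frame of redbox above 0.095 m and x of horn_tail in the frame of redbox below -0.03 m and z of horn_tail in the frame of redbox below 0.07 m and contact force between horn and the fingers above 1 N), for 0.1 s.
At the end, for the whole second after the job is handed in: The fingers hold the shoehorn at rest (below 0.03 m/s), touching nothing of the box, both ends over 120 mm above the shelf (about 4 cm above the box top); the lid is still folded back (over 2.9 rad), brush and tin are within 20 mm and the other things within 30 mm of their starts (height (world z) of each of horn_tip, horn_tail above 0.12 m and contact force between horn and the fingers above 1 N and contact force between horn and redbox below 0.05 N and linear speed of horn below 0.03 m/s and angular speed of horn below 0.2 rad/s and value of joint lid above 2.9 rad and distance of each of brush_mid, tin_mid from where it was at the start of the episode below 0.02 m and distance of each of treeA_mid, treeB_mid, bigtin_mid, padlock_mid, torch_mid from where it was at the start of the episode below 0.03 m); the arm keeps its last pose, push and grip.
It fails at once if the horn is forced against the box (over 35 N) (contact force between horn and redbox above 35 N).
It fails at once if the lid is swung off the deck (value of joint lid below 2.6 rad).
It fails at once if a bystander is disturbed (distance of any of brush_mid, tin_mid from where it was at the start of the episode above 0.02 m or distance of any of treeA_mid, treeB_mid, bigtin_mid, padlock_mid, torch_mid from where it was at the start of the episode above 0.03 m).
It also fails if it takes over 48 s, if anything falls off the work surface, if the arm or the gripper's body presses on something with over 40 N, if the wrist force passes 120 N, or if a joint passes its speed limit or range.

## Working session

There is one attempt and no reset: what is moved stays moved. The work goes in short steps, Python scripts to look and compute and a tool call to move; the robot and the scene stay as the last step left them, time stands still between calls to the robot, and variables do not carry over. Pictures are saved under pics/ and viewed, at most 10 in all, crops included, and the job is handed in when it is done.

Besides the shell and the picture viewer there is one more tool, called after "Emit:" in YAML: its name, and indented under it one key for each argument. move_arm: Moves the arm, as the interface text tells. Scaled input: -1 to 1 covers 0.15 m each way for a shift and pi/2 rad each way for a turn. Its arguments: {"type":"object","properties":{"moves":{"type":"array"},"claw":{"type":"number"}},"required":["moves"]}

```bash
mkdir -p pics; python3 - <<'E'
from cell import monitor, viewer, order, env
import cv2,numpy as np
for n in("side","top"):
    im=viewer.read_camera(n); cv2.imwrite(f"pics/{n}0.png",im[:,:,::-1])
    i=viewer.camera_info(n); print(n,i["K"],i["dist_coeffs"],np.round(i["camera_from_world"],4).tolist())
s=monitor.state();print(s, env.grip_depth)
E
```

```text
side [[412.22240959   0.         277.77519846]
 [  0.         412.22240959 207.96168902]
 [  0.           0.           1.        ]] [-0.07152151  0.          0.          0.          0.        ] [[-0.9487, -0.3163, -0.0024, 519.8811], [-0.2283, 0.6898, -0.6871, 134.6806], [0.219, -0.6513, -0.7266, 1031.189], [0.0, 0.0, 0.0, 1.0]]
top [[512.67940591   0.         278.14404604]
 [  0.         512.67940591 205.01581605]
 [  0.           0.           1.        ]] [-0.02559972  0.          0.          0.          0.        ] [[0.0248, -0.9996, 0.0098, 32.1515], [-0.9895, -0.026, -0.1423, 561.0346], [0.1425, -0.0061, -0.9898, 1339.8387], [0.0, 0.0, 0.0, 1.0]]
{'t': 0.1, 'joints': array([-1.33258563e+00,  4.91502766e-01,  1.55939001e+00,  1.13507965e-07,
        1.09171903e+00, -1.05604069e-01]), 'qvel': array([-1.64065491e-03, -2.11829266e-03, -2.98924714e-03,  3.84889190e-05,
        1.24184999e-03, -1.07684572e-03]), 'tau': array([ 5.34384526e-03, -6.13621545e+01, -2.58604199e+01,  6.94777770e-02,
        4.69814998e-02, -4.01654722e-05]), 'eef_pos': array([ 210.64232591, -588.19987249,  214.11750798]), 'tcp_rot': array([-3.14057919e+00, -1.07526564e-04,  3.43814653e-01]), 'ft_force': array([-0.05902387, -0.14489352, -0.14418211]), 'moment': array([-0.03319563, -0.02781585, -0.04363594]), 'grip_force': 0.0, 'opening': 1.0013763670434563} 18.8
```

View pics/side0.png

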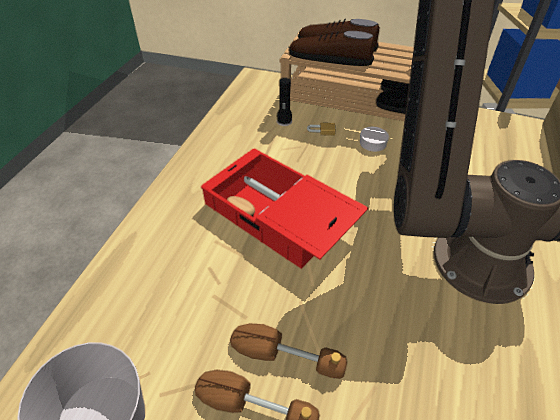

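View pics/top0.png

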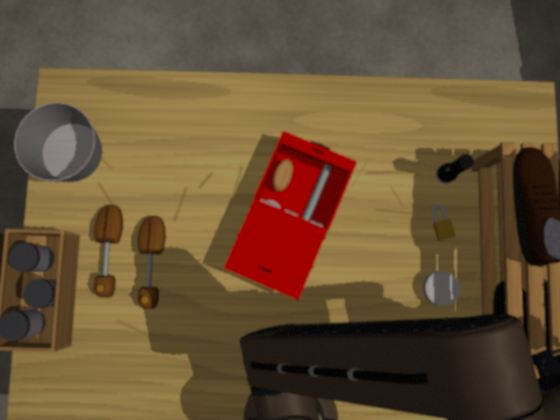

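Top view: the box spans corners of about (283,132), (355,160), (298,300) and (225,268), with the handle running (307,218) to (327,168). In the side view the handle shows at (245,180)–(283,198).

```bash
cat > h.py <<'E'
import cv2,numpy as np
from cell import monitor, viewer, order, env
def ray(n,px):
    i=viewer.camera_info(n);T=np.array(i["camera_from_world"])
    u=cv2.undistortPoints(np.array([[px]],float),np.array(i["K"]),np.array(i["dist_coeffs"]))[0,0]
    R=T[:3,:3];return -R.T@T[:3,3],R.T@np.array([u[0],u[1],1.])
def onz(n,px,z):
    o,d=ray(n,px);return o+d*(z-o[2])/d[2]
def tri(a,b):
    o1,d1=ray("top",a);o2,d2=ray("side",b)
    s=np.linalg.lstsq(np.c_[d1,-d2],o2-o1,rcond=None)[0]
    p,q=o1+d1*s[0],o2+d2*s[1];return (p+q)/2,np.linalg.norm(p-q)
def proj(n,P):
    i=viewer.camera_info(n);T=np.array(i["camera_from_world"])
    return cv2.projectPoints(np.array([P],float),cv2.Rodrigues(T[:3,:3])[0],T[:3,3],np.array(i["K"]),np.array(i["dist_coeffs"]))[0].ravel()
def redmask(im):
    h=cv2.cvtColor(im,cv2.COLOR_RGB2HSV);return (((h[...,0]<7)|(h[...,0]>173))&(h[...,1]>170)&(h[...,2]>60)).astype(np.uint8)
E
python3 - <<'E'
from h import *
W=[]
for n,(x,y,w,hh) in {"side":(195,140,180,135),"top":(215,125,150,180)}.items():
    im=cv2.imread(f"pics/{n}0.png")[:,:,::-1]
    m=redmask(im);c=max(cv2.findContours(m,0,2)[0],key=cv2.contourArea)
    print(n,cv2.approxPolyDP(cv2.convexHull(c),3,True)[:,0].tolist())
    # grey, lowsat, within hull
    f=np.zeros_like(m);cv2.fillPoly(f,[cv2.convexHull(c)],1);f=cv2.erode(f,np.ones((7,7)))
    h=cv2.cvtColor(im,cv2.COLOR_RGB2HSV);g=((h[...,1]<80)&(h[...,2]>70)).astype(np.uint8)*f
    for k in cv2.findContours(g,0,2)[0]:
        if cv2.contourArea(k)>15: print(" grey",cv2.contourArea(k),np.round(cv2.boxPoints(cv2.minAreaRect(k)),1).tolist())
    W.append(cv2.resize(im[y:y+hh,x:x+w],None,fx=(2.2 if n=="side" else 2.6),fy=(2.2 if n=="side" else 2.6),interpolation=cv2.INTER_CUBIC))
H=max(a.shape[0] for a in W);W=[cv2.copyMakeBorder(a,0,H-a.shape[0],0,0,0) for a in W]
cv2.imwrite("pics/c0.png",np.hstack(W)[:,:,::-1]);print(np.hstack(W).shape)
E
```

```text
side [[201, 186], [255, 149], [367, 209], [320, 258], [300, 267], [206, 204]]
 grey 255.0 [[240.6999969482422, 183.89999389648438], [245.10000610351562, 174.6999969482422], [283.0, 193.0], [278.5, 202.1999969482422]]
top [[283, 132], [355, 162], [298, 298], [224, 266]]
 grey 30.5 [[264.6000061035156, 202.1999969482422], [265.79998779296875, 198.60000610351562], [279.0, 203.0], [277.79998779296875, 206.60000610351562]]
 grey 345.5 [[302.0, 217.3000030517578], [324.20001220703125, 165.60000610351562], [331.0, 168.60000610351562], [308.8999938964844, 220.1999969482422]]
(468, 786, 3)
```

View pics/c0.png

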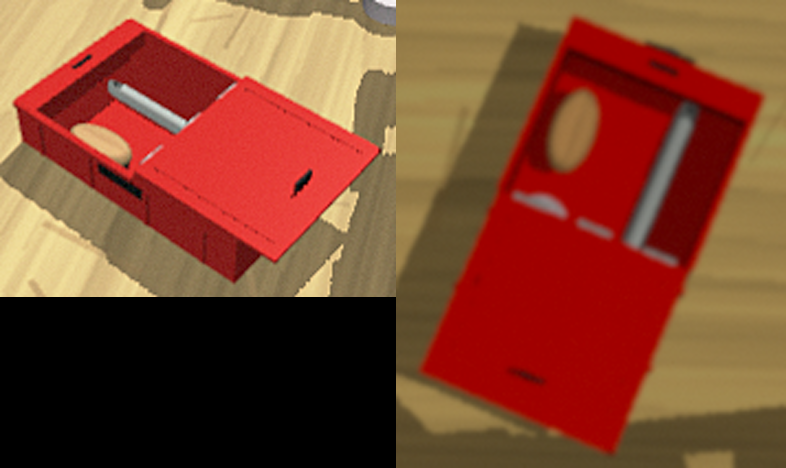

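The crops confirm the layout. The handle runs beside the -y wall, the brush is well over on the +y side, and the tin shows at the deck edge.

```bash
cat >> h.py <<'E'
def pose():
    A,ea=tri((283.5,131.5),(201.3,186.5)); B,eb=tri((355.7,162),(255,149))
    d=A-B; y=d[:2]/np.linalg.norm(d[:2]); x=np.array([y[1],-y[0]])
    return A,B,ea,eb,x,y
E
python3 - <<'E'
from h import *
A,B,ea,eb,x,y=pose();print("corners",A.round(1),B.round(1),round(ea,1),round(eb,1),"width",np.linalg.norm(A-B),"yaw",np.arctan2(x[1],x[0]))
for p in((283.5,131.5),(355.7,162)): print("on z=74",onz("top",p,74).round(1))
for p in((201.3,186.5),(255,149)): print("side z=74",onz("side",p,74).round(1))
L=[onz("top",p,86) for p in((298,299),(224,266.5))];print("lid end",np.round(L,1))
Lx=np.mean(L,0)-(A+B)/2;print("lid axis yaw",np.arctan2(-Lx[1],-Lx[0]),"len",np.linalg.norm(Lx[:2]),"want ~398")
# handle centre line: plane from each view
t=[(305.45,218.75),(327.6,167.1)]; s=[(242.9,179.3),(280.75,197.6)]
def pl(n,a,b):
    o,d=ray(n,a);_,e=ray(n,b);k=np.cross(d,e);k/=np.linalg.norm(k);return k,k@o
(k1,c1),(k2,c2)=pl("top",*t),pl("side",*s)
dr=np.cross(k1,k2);dr/=np.linalg.norm(dr);dr*=np.sign(dr[0])
P=np.linalg.lstsq(np.array([k1,k2,dr]),np.array([c1,c2,dr@np.r_[onz("top",t[1],15)]]),rcond=None)[0]
print("handle line",P.round(1),dr.round(3),"yaw",np.arctan2(dr[1],dr[0]))
for q in t: print("top handle z=15",onz("top",q,15).round(1))
for q in s: print("side handle z=15",onz("side",q,15).round(1))
q=[onz("top",v,17) for v in((302,217.3),(308.9,220.2))];print("width",np.linalg.norm(q[0]-q[1]))
E
```

```text
corners [756.2  37.1  67.5] [ 674.7 -157.9   70.6] 0.7 4.7 width 211.33917522637933 yaw -0.39579552800830753
on z=74 [754.6  37.3  74. ]
on z=74 [ 676.2 -156.9   74. ]
side z=74 [751.9  43.   74. ]
side z=74 [ 670.6 -153.9   74. ]
lid end [[313.9  -9.6  86. ]
 [391.1 181.1  86. ]]
lid axis yaw -0.38290084882373204 len 391.27532144711387 want ~398
handle line [ 6.715e+02 -8.760e+01 -6.000e-01] [ 0.919 -0.373 -0.128] yaw -0.3860708464598611
top handle z=15 [527.7 -29.2  15. ]
top handle z=15 [673.4 -88.2  15. ]
side handle z=15 [682.7 -77.5  15. ]
side handle z=15 [552.4 -40.   15. ]
width 20.38602602396815
```

Measurements agree: yaw is about -0.385, box origin about (554, 5.5), and the horn sits at box y = -42 mm, matching the text. I'll turn first, then travel.

Emit:
move_arm:
  moves: [0,0,0,0.093,0,0,0,0.093,0,0,0,0.093,0,0,0,0.093,0,0,0,0.092,0.068,-0.283,0,0,0.068,-0.283,0,0,0.068,-0.283,0,0,0.068,-0.283,0,0,0.068,-0.283,0,0]
  claw: 50

```text
t: 1.35
eef_pos: [338.3, -409.6, 214.4]
tcp_rot: [-3.141, 0.0, -0.385]
ft_force: [0.3, 0.9, 0.2]
opening: 0.528
grip_force: 0.0
```

Emit:
move_arm:
  moves: [0.068,-0.283,0,0,0.068,-0.283,0,0,0.068,-0.283,0,0,0.068,-0.283,0,0,0.068,-0.283,0,0,0.068,-0.283,0,0,0.068,-0.283,0,0,0.068,-0.283,0,0,0.068,-0.283,0,0,0.068,-0.283,0,0]

```text
t: 2.6
eef_pos: [592.3, -54.5, 214.3]
tcp_rot: [3.141, 0.0, -0.385]
ft_force: [-0.3, -0.9, 0.2]
opening: 0.525
grip_force: 0.0
```

Emit:
move_arm:
  moves: [0,0,0,0,0,0,0,0]

```text
t: 2.85
eef_pos: [591.3, -55.9, 214.2]
tcp_rot: [3.141, 0.001, -0.385]
ft_force: [-0.3, 0.1, 1.2]
opening: 0.525
grip_force: 0.0
```

Emit:
move_arm:
  moves: [0,0,0.17,0,0,0,0.17,0,0,0,0.17,0,0,0,0.16,0,0,0,0,0,0,0,0,0]

```text
t: 3.6
eef_pos: [591.8, -56.4, 115.0]
tcp_rot: [-3.142, -0.001, -0.386]
ft_force: [-0.3, -0.3, 0.3]
opening: 0.526
grip_force: 0.0
```

```bash
python3 - <<'E'
from h import *
s=viewer.read_camera("side");t=viewer.read_camera("top")
W=[cv2.resize(s[100:280,190:370],None,fx=2.2,fy=2.2),cv2.resize(t[125:305,215:395],None,fx=2.2,fy=2.2)]
cv2.imwrite("pics/c1.png",np.hstack(W)[:,:,::-1])
p=monitor.state()["eef_pos"];print(p)
for n in("side","top"):print(n,proj(n,p),proj(n,[p[0],p[1],10]))
E
```

```text
[592.00184169 -56.20182843 115.29508095]
side [268.8178986  164.15440128] [269.47391428 191.99594389]
top [318.88736129 189.49157493] [315.51475913 196.06441735]
```

View pics/c1.png

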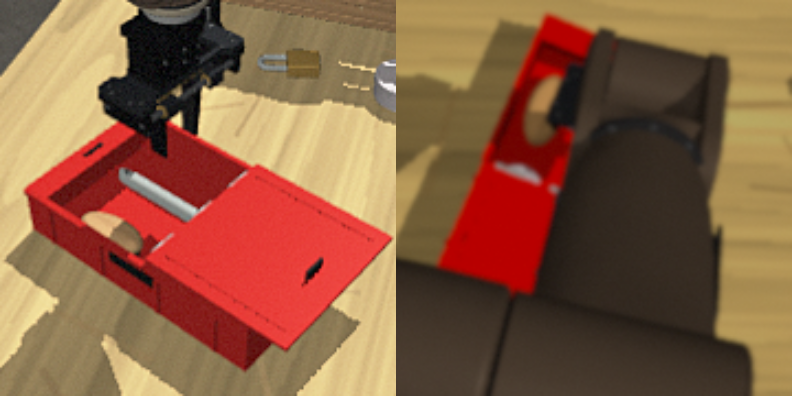

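The fingers straddle the handle line: the point under the TCP at z = 10 projects to crop (175,202), which is on the bar. Descending now.

Emit:
move_arm:
  moves: [0,0,0.15,0,0,0,0.15,0,0,0,0.15,0,0,0,0.08,0,0,0,0.08,0,0,0,0.03,0,0,0,0,0]

```text
t: 4.58
eef_pos: [591.8, -55.8, 18.2]
tcp_rot: [3.142, -0.0, -0.385]
ft_force: [0.6, 1.0, 0.7]
opening: 0.526
grip_force: 0.0
```

Emit:
move_arm:
  moves: [0,0,0.03,0,0,0,0.025,0,0,0,0,0,0,0,0,0]

```text
t: 5.08
eef_pos: [591.7, -55.8, 9.9]
tcp_rot: [3.142, -0.0, -0.385]
ft_force: [-0.1, 0.0, -0.5]
opening: 0.527
grip_force: 0.0
```

Emit:
move_arm:
  moves: [0,0,0.007,0,0,0,0,0,0,0,0,0,0,0,0,0]
  claw: 15

```text
t: 5.58
eef_pos: [591.7, -55.8, 8.9]
tcp_rot: [3.142, -0.0, -0.385]
ft_force: [-0.6, -0.5, 0.6]
opening: 0.228
grip_force: 30.0
```

Emit:
move_arm:
  moves: [0,0,0,0,0,0,0,0,0,0,0,0]

```text
t: 5.95
eef_pos: [591.7, -55.8, 8.9]
tcp_rot: [3.142, -0.0, -0.385]
ft_force: [-0.0, -0.5, 0.3]
opening: 0.229
grip_force: 30.0
```

Gripped (21.7 mm, 30 N). Next I raise 2 mm and slide back gently.

Emit:
move_arm:
  moves: [0,0,-0.014,0,-0.02,0,0,0,-0.02,0,0,0,-0.02,0,0,0,-0.02,0,0,0,-0.02,0,0,0,0,0,0,0,0,0,0,0]

```text
t: 6.95
eef_pos: [577.8, -50.2, 10.9]
tcp_rot: [3.142, -0.0, -0.385]
ft_force: [0.9, -0.2, -1.8]
opening: 0.228
grip_force: 30.0
```

Emit:
move_arm:
  moves: [-0.01,0,0,0,-0.01,0,0,0,0,0,0,0]

```text
t: 7.32
eef_pos: [574.9, -49.0, 10.9]
tcp_rot: [3.141, 0.0, -0.385]
ft_force: [-0.3, 0.1, -2.7]
opening: 0.232
grip_force: 30.0
```

Emit:
move_arm:
  moves: [-0.01,0,0,0,-0.01,0,0,0,0,0,0,0]

```text
t: 7.7
eef_pos: [572.1, -47.9, 10.9]
tcp_rot: [3.142, 0.0, -0.385]
ft_force: [1.1, -0.5, -2.0]
opening: 0.232
grip_force: 30.0
```

Emit:
move_arm:
  moves: [-0.01,0,0,0,0,0,0,0]

```text
t: 7.95
eef_pos: [570.7, -47.3, 10.9]
tcp_rot: [3.141, 0.0, -0.385]
ft_force: [-0.5, -0.1, -1.5]
opening: 0.229
grip_force: 30.0
```

Emit:
move_arm:
  moves: [-0.01,0,0,0,0,0,0,0]

```text
t: 8.2
eef_pos: [569.3, -46.7, 10.9]
tcp_rot: [3.142, 0.0, -0.385]
ft_force: [0.3, -0.8, -2.0]
opening: 0.229
grip_force: 30.0
```

Emit:
move_arm:
  moves: [-0.01,0,0,0,0,0,0,0]

```text
t: 8.45
eef_pos: [568.3, -46.3, 11.0]
tcp_rot: [-3.142, -0.001, -0.385]
ft_force: [0.7, -0.9, -1.9]
opening: 0.225
grip_force: 30.0
```

Emit:
move_arm:
  moves: [-0.007,0,0,0,0,0,0,0]

```text
t: 8.7
eef_pos: [568.3, -46.2, 11.3]
tcp_rot: [-3.141, -0.003, -0.385]
ft_force: [6.4, -1.9, -2.6]
opening: 0.23
grip_force: 30.0
```

Contact with the end wall at about 6.5 N. I hold briefly, back off, then lift.

Emit:
move_arm:
  moves: [0,0,0,0,0,0,0,0]

```text
t: 8.95
eef_pos: [568.3, -46.2, 11.3]
tcp_rot: [-3.141, -0.003, -0.385]
ft_force: [4.5, -1.8, -1.5]
opening: 0.227
grip_force: 30.0
```

Emit:
move_arm:
  moves: [0.015,0,0,0,0.013,0,0,0,0,0,0,0,0,0,0,0]

```text
t: 9.45
eef_pos: [570.7, -47.3, 10.8]
tcp_rot: [3.141, 0.0, -0.385]
ft_force: [-0.5, -0.7, -1.5]
opening: 0.23
grip_force: 30.0
```

Emit:
move_arm:
  moves: [0,0,-0.04,0,0,0,-0.04,0,0,0,-0.04,0,0,0,-0.04,0,0,0,-0.04,0,0,0,-0.04,0,0,0,0,0,0,0,0,0]

```text
t: 10.45
eef_pos: [570.9, -47.4, 46.8]
tcp_rot: [3.141, 0.0, -0.385]
ft_force: [-0.3, -0.3, -1.2]
opening: 0.231
grip_force: 30.0
```

```bash
cat > look.py <<'E'
import sys
from h import *
s=viewer.read_camera("side");t=viewer.read_camera("top")
W=[cv2.resize(s[60:280,180:380],None,fx=2.2,fy=2.2),cv2.resize(t[85:305,235:395],None,fx=2.2,fy=2.2)]
cv2.imwrite(sys.argv[1],np.hstack(W)[:,:,::-1])
E
python3 look.py pics/c2.png
```

```text
(no output)
```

View pics/c2.png

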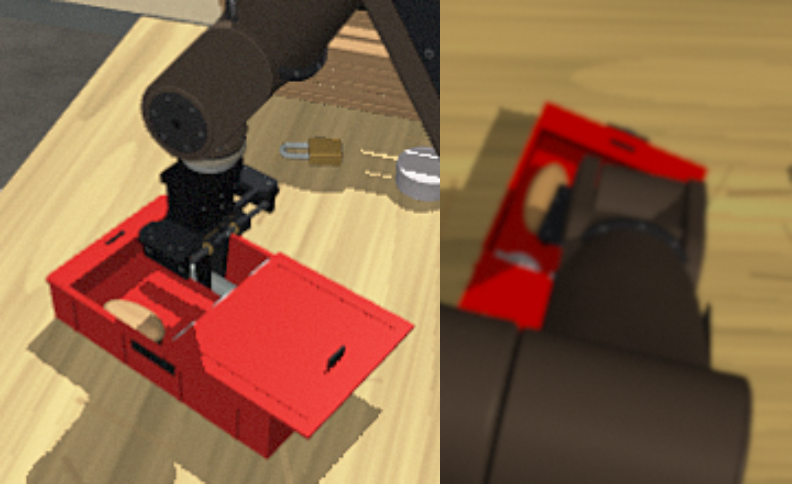

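The horn has risen with the gripper, but its handle end is hidden behind the gripper body. I keep lifting in small steps and watch the force.

Emit:
move_arm:
  moves: [0,0,-0.03,0,0,0,-0.03,0,0,0,-0.03,0,0,0,0,0]

```text
t: 11.05
eef_pos: [571.1, -47.4, 60.9]
tcp_rot: [-3.142, -0.001, -0.385]
ft_force: [-0.5, 0.5, -1.9]
opening: 0.225
grip_force: 30.0
```

Emit:
move_arm:
  moves: [0,0,-0.02,0,0,0,-0.02,0,0,0,0,0]

```text
t: 11.42
eef_pos: [571.1, -47.4, 66.6]
tcp_rot: [-3.142, -0.0, -0.385]
ft_force: [-0.2, 0.6, -1.3]
opening: 0.231
grip_force: 30.0
```

Emit:
move_arm:
  moves: [0,0,-0.01,0,0,0,-0.01,0,0,0,0,0]

```text
t: 11.8
eef_pos: [571.0, -47.4, 69.5]
tcp_rot: [3.142, -0.0, -0.385]
ft_force: [0.9, 0.2, -1.5]
opening: 0.225
grip_force: 30.0
```

Emit:
move_arm:
  moves: [0,0,-0.01,0,0,0,-0.01,0,0,0,0,0]

```text
t: 12.18
eef_pos: [570.8, -47.4, 72.3]
tcp_rot: [3.141, 0.0, -0.385]
ft_force: [0.3, 0.8, -5.8]
opening: 0.226
grip_force: 30.0
```

Contact with the deck underside has begun (about 4 N). I continue gently so the horn pivots in the grip.

Emit:
move_arm:
  moves: [0,0,-0.01,0,0,0,0,0]

```text
t: 12.42
eef_pos: [570.7, -47.3, 73.9]
tcp_rot: [3.141, 0.001, -0.385]
ft_force: [-2.1, 0.4, -5.1]
opening: 0.229
grip_force: 30.0
```

Emit:
move_arm:
  moves: [0,0,-0.01,0,0,0,0,0]

```text
t: 12.68
eef_pos: [570.8, -47.3, 75.4]
tcp_rot: [3.141, 0.0, -0.385]
ft_force: [-1.6, 0.0, -4.6]
opening: 0.225
grip_force: 30.0
```

Emit:
move_arm:
  moves: [0,0,-0.01,0,0,0,0,0]

```text
t: 12.92
eef_pos: [570.9, -47.4, 77.0]
tcp_rot: [3.142, -0.0, -0.385]
ft_force: [-1.4, -0.3, -5.6]
opening: 0.226
grip_force: 30.0
```

Emit:
move_arm:
  moves: [0,0,-0.012,0,0,0,-0.012,0,0,0,-0.012,0,0,0,-0.012,0,0,0,0,0]

```text
t: 13.55
eef_pos: [571.1, -47.4, 84.3]
tcp_rot: [-3.142, -0.001, -0.385]
ft_force: [-0.9, 0.4, -4.7]
opening: 0.228
grip_force: 30.0
```

Emit:
move_arm:
  moves: [0,0,-0.012,0,0,0,-0.012,0,0,0,-0.012,0,0,0,-0.012,0,0,0,0,0]

```text
t: 14.18
eef_pos: [571.1, -47.5, 91.5]
tcp_rot: [-3.142, -0.001, -0.385]
ft_force: [-0.8, 0.4, -5.7]
opening: 0.228
grip_force: 30.0
```

```bash
python3 look.py pics/c3.png
```

```text
(no output)
```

View pics/c3.png

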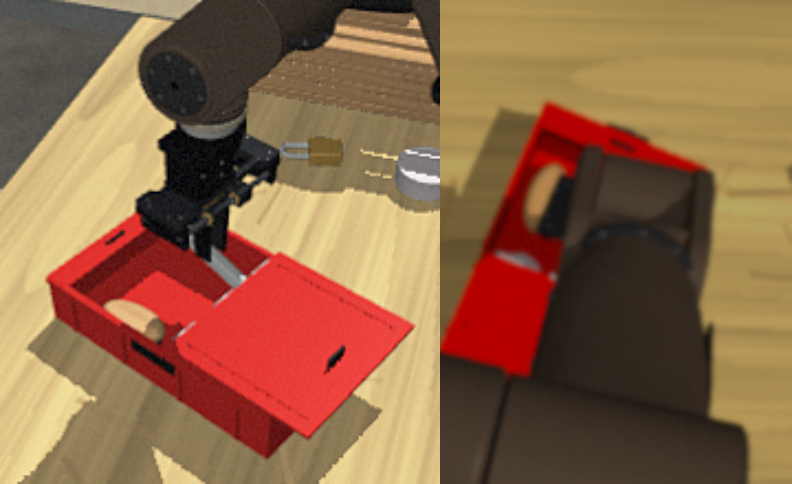

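The horn is aslant through the opening, handle well above the rim and blade under the deck. I ease off the deck edge and draw it out along the slope.

Emit:
move_arm:
  moves: [0,0,0.01,0,0.03,0,-0.008,0,0.03,0,-0.008,0,0.03,0,-0.008,0,0.03,0,-0.008,0,0.03,0,-0.008,0,0,0,0,0]

```text
t: 15.15
eef_pos: [592.1, -56.0, 95.9]
tcp_rot: [3.142, -0.0, -0.385]
ft_force: [-1.0, -0.1, -1.3]
opening: 0.225
grip_force: 30.0
```

Emit:
move_arm:
  moves: [0.04,0,-0.011,0,0.04,0,-0.011,0,0.04,0,-0.011,0,0.04,0,-0.011,0,0.04,0,-0.011,0,0,0,0,0]

```text
t: 15.9
eef_pos: [620.0, -67.3, 104.1]
tcp_rot: [3.142, -0.0, -0.385]
ft_force: [-0.7, -0.3, -1.7]
opening: 0.229
grip_force: 30.0
```

Free. I continue until the blade clears the deck edge.

Emit:
move_arm:
  moves: [0.05,0,-0.014,0,0.05,0,-0.014,0,0.05,0,-0.014,0,0.05,0,-0.014,0,0.05,0,-0.014,0,0,0,0,0]

```text
t: 16.65
eef_pos: [654.8, -81.4, 114.6]
tcp_rot: [3.142, -0.0, -0.385]
ft_force: [-0.1, -0.0, -3.1]
opening: 0.23
grip_force: 30.0
```

Emit:
move_arm:
  moves: [0.05,0,-0.014,0,0.05,0,-0.014,0,0.05,0,-0.014,0,0.05,0,-0.014,0,0,0,0,0,0,0,0,0]

```text
t: 17.4
eef_pos: [681.9, -92.4, 122.8]
tcp_rot: [3.141, 0.0, -0.385]
ft_force: [0.7, -0.2, -1.7]
opening: 0.232
grip_force: 30.0
```

```bash
python3 look.py pics/c4.png
```

```text
(no output)
```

View pics/c4.png

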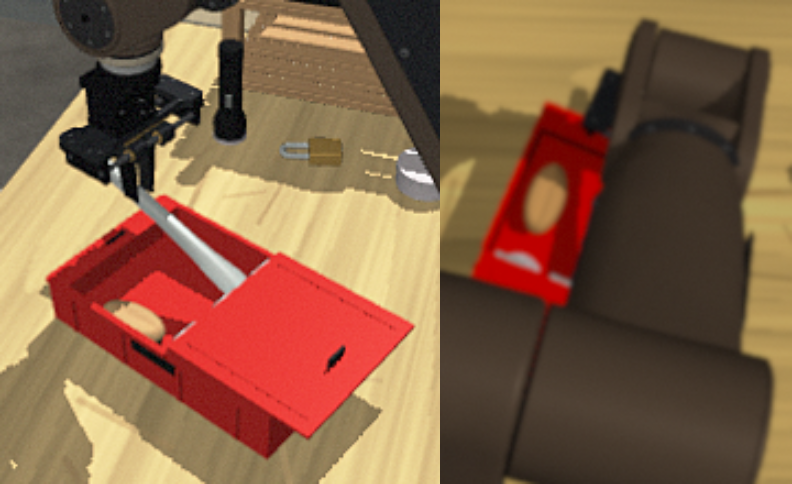

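The horn is aslant over the rim, with the blade end still near the deck edge at crop (235,290). I go 36 mm further out, then straight up.

Emit:
move_arm:
  moves: [0.05,0,-0.014,0,0.05,0,-0.014,0,0.05,0,-0.014,0,0.05,0,-0.014,0,0.04,0,-0.01,0,0,0,0,0,0,0,-0.03,0,0,0,-0.03,0,0,0,-0.03,0,0,0,0,0]

```text
t: 18.75
eef_pos: [715.7, -106.0, 147.0]
tcp_rot: [-3.142, -0.001, -0.385]
ft_force: [-0.5, 0.7, -2.1]
opening: 0.229
grip_force: 30.0
```

```bash
python3 look.py pics/c5.png
```

```text
(no output)
```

View pics/c5.png

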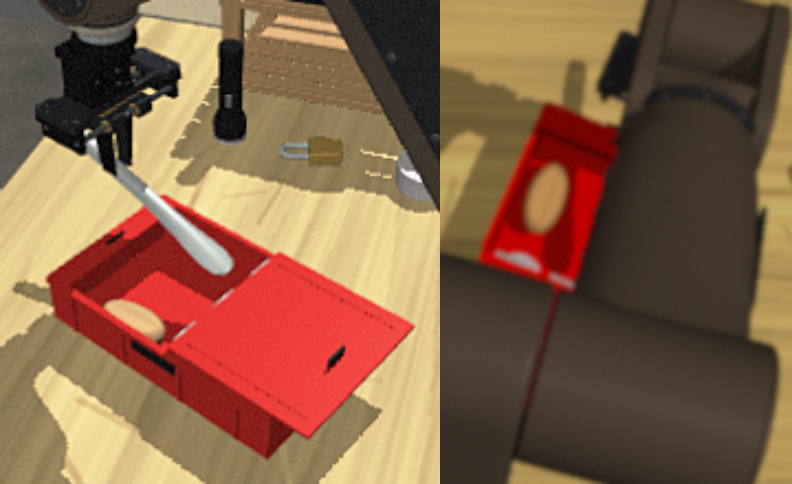

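The blade end is free of the deck at crop (222,268). Now up 105 mm and settle.

Emit:
move_arm:
  moves: [0,0,-0.1,0,0,0,-0.1,0,0,0,-0.1,0,0,0,-0.1,0,0,0,-0.1,0,0,0,-0.1,0,0,0,-0.1,0,0,0,0,0,0,0,0,0]

```text
t: 19.98
eef_pos: [715.3, -105.9, 250.8]
tcp_rot: [3.141, 0.001, -0.385]
ft_force: [0.1, -0.1, -2.4]
opening: 0.228
grip_force: 30.0
```

Emit:
move_arm:
  moves: [0,0,0,0,0,0,0,0,0,0,0,0,0,0,0,0,0,0,0,0,0,0,0,0]

```text
t: 20.72
eef_pos: [715.5, -106.0, 251.4]
tcp_rot: [3.141, -0.0, -0.385]
ft_force: [-0.3, 0.3, -2.1]
opening: 0.23
grip_force: 30.0
```

```bash
python3 look.py pics/c6.png
```

```text
(no output)
```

View pics/c6.png

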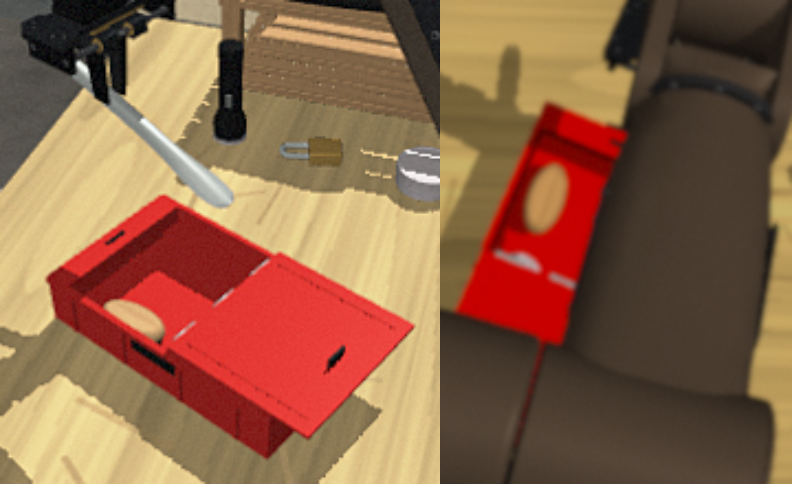

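The horn hangs free above the box, with the lid, brush and tin unchanged and the blade end at side pixel about (282,151). I check the blade's height, then hand in.

```bash
python3 - <<'E'
from h import *
o,d=ray("side",(282,151))
k=np.array([0.3755,0.9268,0]);g=np.array([715.5,-106,253])
P=o+d*(k@(g-o))/(k@d);print(P,np.linalg.norm(P-g))
if P[2]>140 and abs(np.linalg.norm(P-g)-195)<20: print(order.job_done())
E
```

```text
[549.15471668 -38.60395567 184.7270488 ] 192.02649801807718
the job is handed in; nothing more can be done
None
```

The job is handed in: the gripper was holding the shoehorn still, clear of the box, with its lower (blade) end measured about 185 mm above the shelf. In the last picture the lid, brush and tin looked unmoved, but I was not shown the judge's verdict.

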